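# Set the dust-box air flap one hole wider on its peg stay

## Robot

A 6-joint arm with a two-finger parallel gripper is mounted at the origin on the work surface. World frame = base frame: x ahead of the robot, y to its left, z up, the work surface at z = 0. Lengths are in m, angles in rad, forces in N, time in s.
With the tool pointing down it reaches from about 0.25 to 0.775 m from the base axis. Payload 4 kg.
Tool frame: the origin (TCP) lies at the very end of the fingers, on their centre line; the grasp point (between the pads) lies grasp_offset behind it (grasp_offset is the distance from the TCP to the grasp point, in m); z points along the fingers, y is the line along which they close (so a half turn about z gives the same grasp; the last joint's range is limited). The gripper opens to 94 mm and grips with 3 to 60 N. Pads are 16 mm wide; open, the fingers measure 119 mm over their backs; the gripper's body (75 mm by 177 mm) begins 78 mm behind the grasp point.
Start: joints at [1.147, 0.087, 1.371, -0, 1.684, -0.103], TCP at [0.173, 0.522, 0.206] pointing down, gripper open.
Joint ranges: [-3.1, 3.1], [-0.76, 2.03], [0.27, 2.55], [-1.08, 4.22], [0.17, 2.65], [-2.57, 2.57]. Speed limits (rad/s): [2.79, 2.79, 3.14, 3.14, 3.14, 3.14].

## Interface

Orientations are given as a 3x3 rotation matrix whose columns are the frame's x, y, z axes.
In Python, from station import read_state, read_camera, hand_in, grasp_offset gives the robot as it stands.
- The arm moves only by the shell command python3 -m handwheel 'ROWS' [FORCE]. ROWS is JSON, a list that holds one entry, the list of rows, each a list of 5 numbers: the opening, from 0 (shut) to 1 (fully open), then the shift along the tool's x, y, z in cm, then the turn about the tool's z in rad. In form: [[[jaw, tx, ty, tz, twist], ...]]. A call has 1 to 10 rows; each row shifts and turns the commanded pose from where the row before left it, along the tool's axes as they then stand; what a row does not reach is not made up. A row lasts 1/8 s, in which the tool goes at most 62.5 mm and 10.7 degrees, less where a joint would pass 70% of its speed; a pose out of reach is approached as far as the arm can. A call with a gripper value outside its range is refused whole. The fingers move at their own pace and stop on an object; FORCE is the grip in N (left out, the last holds). Time passes only in rows, so rows that do not move let the fingers close. It gives the time, the measured TCP pose, the force, the opening and the grip force at its end, in the units of the state.
- read_state(): the state, without advancing time (a new reading comes with each control period).
- read_camera(name): name is "scene" or "side" or "wrist"; returns a dict with "image" (400x640x3 uint8, red, green, blue), "camera_matrix" (3x3 intrinsics, pixels), "k1" (the pictures are not rectified: a ray, as slopes to the right and down, at radius r is drawn at 1 + k1 r^2 times it, then the intrinsics apply), "R" (3x3) and "t" (3): a world point X has camera coordinates R X + t. Camera axes: x right, y down, z forward; pixel columns grow to the right and rows downward; lengths in m; the calibration is good to about 2 mm. A picture is of the moment at which its call begins. There is no depth.
- hand_in(): hands the job in; it is judged then, once.
The state is a dict: "clock": time; "joints": joint angles; "qd": joint speeds; "tau": joint torques, N m; "tool_pos": TCP position; "tool_rot": TCP orientation; "ft_force": force on the tool from outside, world axes, zero at the start; "ft_torque": the same for the moment, N m; "finger_gap": finger opening in m; "finger_force": force on a finger pad.
Only numpy, scipy, OpenCV 4.12 (cv2) and the standard library are available. Lean on these libraries where they do the work, as an engineer would, in place of code of your own. Each camera call takes 0.05 s, during which the arm holds its last target. There are 200 camera calls.

## Task

The air flap of the plywood dust box is held only by the long slot of its flat steel stay, so it can rattle. Take the stay by its black knob, lift it clear of the pin, use it to swing the flap wider open, and bring the round hole ringed in yellow down over the pin until the stay lies fully home on the pin's collar; then let go. Feel for the pin instead of forcing the stay down onto it, and leave the things on and around the box where they are.

Things in the scene. Friction and masses are not known exactly. Their poses are not given: they have to be found in the camera images.
- stay: Flat steel stay, 318 mm, 26 wide, 4 thick, 0.26 kg. Origin: on its pivot, at the bar's underside; x along the bar to the knob, y across, z up. Along x: slot 42 x 12 centred at 160; 10 mm round holes at 195 (ringed yellow), 225, 255; bar end 300. It turns freely about an upright yoke on the flap's top edge and tips about y (0.6 rad up, 0.02 down). At the start: level, pin in the slot.
- stay_hole (a point): Centre of the yellow-ringed round hole next to the slot, at the bar's underside (195 mm from the pivot). Let go in the air, the bar sinks slowly under its own weight (damped pivot).
- stay_knob (a point): Point on the axis of the stay's black upright knob, 4 mm below its top, at x = 285, z = 30 mm in the bar's frame. The knob is a cylinder of 22 mm diameter, 30 tall, from 4 to 34 mm above the bar's underside; take it from above, fingers closing across the bar.
- pin_plate: Alloy plate 70 x 32 x 4 mm on the box top, slotted along x; origin centre of its underside, z up. It carries a steel pin: collar 18 mm diameter, top at z = 8; pin 8 mm diameter, slightly bevelled, top at z = 20. The pin was clamped by eye, on the x axis up to 8 mm either way of the origin, and is not measured. At the start x points about along the bar, pivot to knob.
- flap (a joint): Angle of the plywood air flap about its upright hinge, rad: 0 shut, growing as it opens outward (clockwise seen from above), at most 1.5. 0.53 to 0.63 at the start, 0.79 to 0.96 with the yellow hole on the pin. It stays where it is left (hinge friction about 0.12 Nm).
- flap_hinge (a point): Point on the flap's upright hinge line, 178 mm above the bench (level with the stay's underside at rest). Hinge line to stay pivot: 200 mm.
- dust_box: Plywood box fixed to the bench, 220 (x) x 300 (y) x 170 mm high; origin at the centre of its underside. The flap is on its +x face, hinged near the -y corner. A galvanised elbow of 80 mm diameter stands at its +y side.
- hole_saw: Black hole saw standing on the box top, 44 mm diameter, 74 high with its shank; origin at the centre of its underside. Bystander.
- plug: Round fibreboard plug, 40 mm diameter, 18 high, lying on the box top; origin at the centre of its underside. Bystander.
- bit_stand: Plywood block with brass spade bits in it, 70 x 160 x 50 mm, bits up to 133 high, on the bench; origin at the centre of its underside. Bystander.
- offcut: Fibreboard offcut, 100 x 200 x 18 mm, with a drilled hole, lying on the bench; origin at the centre of its underside. Bystander.

How it is judged:
On the way, in this order (a step that is already met when the one before it is completed fails the run):
1. the stay has been lifted clear of the pin (z of stay_hole in the frame of pin_plate above 0.0245 m), for 0.1 s.
2. the flap has been swung wider open (beyond 0.75 rad) (value of joint flap above 0.75 rad), for 0.1 s.
At the end, for the whole second after the job is handed in: The yellow-ringed hole is over the pin (its centre within 12 mm, level, of the pin plate's centre), the stay down on the collar (hole underside below 10.5 mm over the plate's underside; 8 is home) and at rest; every bystander within 20 mm of where it stood (horizontal distance between stay_hole and pin_plate below 0.012 m and z of stay_hole in the frame of pin_plate below 0.0105 m and linear speed of stay below 0.02 m/s and distance of each of hole_saw, plug, bit_stand, offcut from where it was at the start of the episode below 0.02 m); the robot touches nothing.
It fails at once if the stay is forced against the pin or its collar with more than 25 N (contact force between stay and pin_plate above 25 N).
It fails at once if a bystander is moved more than 20 mm (distance of any of hole_saw, plug, bit_stand, offcut from where it was at the start of the episode above 0.02 m).
It also fails if it takes over 72 s, if anything falls off the work surface, if the arm or the gripper's body presses on something with over 40 N, if the wrist force passes 120 N, or if a joint passes its speed limit or range.

## Working session

There is one attempt and no reset: what is moved stays moved. The work goes in short steps, Python scripts to look and compute and a shell command to move; the robot and the scene stay as the last step left them, time stands still between calls to the robot, and variables do not carry over. Pictures are saved under pics/ and viewed, at most 10 in all, crops included, and the job is handed in when it is done.

```bash
mkdir -p pics; cat > h.py <<'E'
import numpy as np, cv2, pickle
from station import *
def ray(c,uv):
    K=c["camera_matrix"];K=np.array(K);k1=c["k1"]
    d=cv2.undistortPoints(np.array([[uv]],float),K,np.array([k1,0,0,0,0.]))[0,0]
    R=np.array(c["R"]);t=np.array(c["t"])
    v=R.T@np.array([d[0],d[1],1]);return -R.T@t, v/np.linalg.norm(v)
def tri(obs):
    A=np.zeros((3,3));b=np.zeros(3);P=[]
    for c,uv in obs:
        o,v=ray(c,uv);M=np.eye(3)-np.outer(v,v);A+=M;b+=M@o;P.append((o,M))
    X=np.linalg.solve(A,b);return X,[round(float(np.linalg.norm(M@(X-o)))*1e3,1) for o,M in P]
def onz(c,uv,z):
    o,v=ray(c,uv);return o+v*(z-o[2])/v[2]
def proj(c,X):
    p,_=cv2.projectPoints(np.array([X],float),cv2.Rodrigues(np.array(c["R"]))[0],np.array(c["t"],float),np.array(c["camera_matrix"]),np.array([c["k1"],0,0,0,0.]));return p[0,0]
def snap(name,fn):
    c=read_camera(name);pickle.dump(c,open(f"pics/{fn}.pkl","wb"));cv2.imwrite(f"pics/{fn}.png",c["image"][:,:,::-1]);return c
def load(fn): return pickle.load(open(f"pics/{fn}.pkl","rb"))
E
python3 - <<'E'
from h import *
for n in("scene","side","wrist"): snap(n,n+"0")
s=read_state();print(s["tool_pos"],s["tool_rot"],s["ft_force"],s["finger_gap"],grasp_offset)
a=cv2.imread("pics/scene0.png");b=cv2.imread("pics/side0.png");
E
```

```text
[0.17325719 0.52156543 0.20456961] [[-9.48993220e-01  3.15295770e-01 -6.67492378e-04]
 [ 3.15296446e-01  9.48991935e-01 -1.56771682e-03]
 [ 1.39150401e-04 -1.69821061e-03 -9.99998548e-01]] [-0.08928244 -0.45511214 -0.00377539] 0.09400266502952348 0.0188
```

View pics/scene0.png

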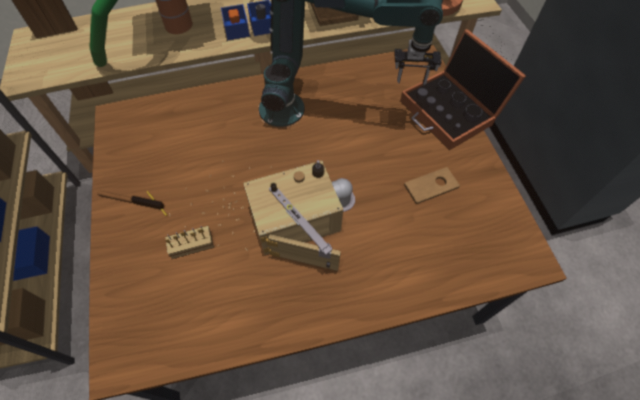

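View pics/side0.png

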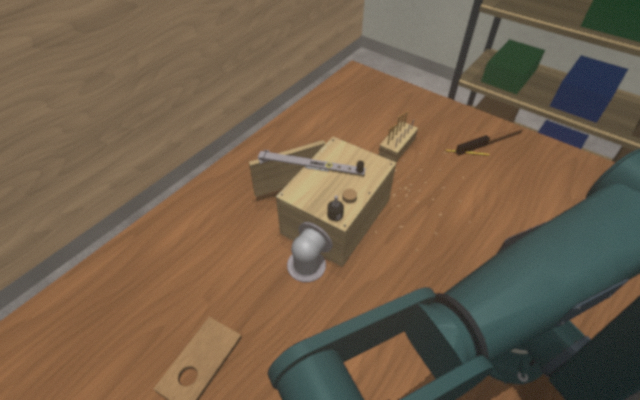

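View pics/wrist0.png

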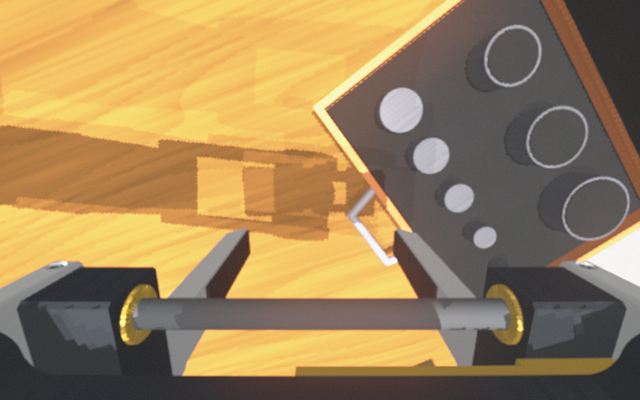

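The scene view shows the box, with the knob near (274,187), the pivot near (327,250), the hole saw near (318,170) and the plug near (299,176). In the side view the knob is near (360,166) and the bar end near (263,156). I'll zoom in on both.

```bash
python3 - <<'E'
from h import *
a=cv2.imread("pics/scene0.png")[150:280,230:360];b=cv2.imread("pics/side0.png")[125:255,240:410]
f=lambda i,k:cv2.resize(i,None,fx=k,fy=k,interpolation=cv2.INTER_CUBIC)
a=f(a,3);b=f(b,2.35)
h=max(a.shape[0],b.shape[0]);o=np.zeros((h,a.shape[1]+b.shape[1],3),np.uint8);o[:a.shape[0],:a.shape[1]]=a;o[:b.shape[0],a.shape[1]:]=b
print(o.shape);cv2.imwrite("pics/z0.png",o)
S,D=load("scene0"),load("side0")
for n,p,q in(("knob",(274,187),(360,166)),("saw",(318,165),(335,203)),("plug",(299,176),(349,195))):print(n,tri([(S,p),(D,q)]))
E
```

```text
(390, 790, 3)
knob (array([ 0.5287883 , -0.12014123,  0.19414282]), [2.2, 2.2])
saw (array([0.49206838, 0.04886606, 0.21627814]), [0.6, 0.6])
plug (array([ 0.49668608, -0.02291456,  0.17958557]), [1.1, 1.1])
```

View pics/z0.png

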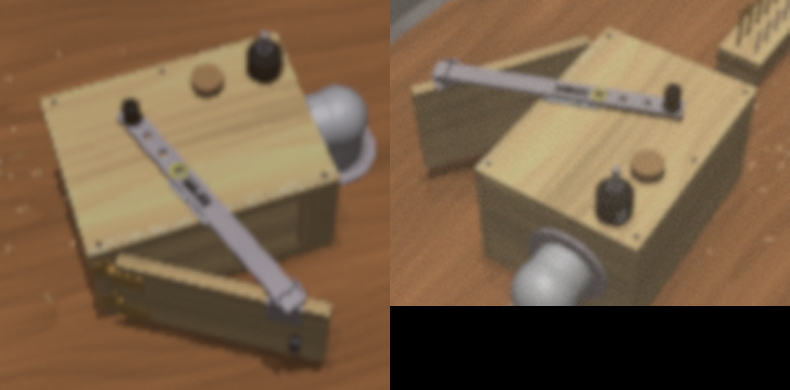

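The zoomed views show the knob top at scene (273.7,184.3) / side (360.4,162.3), the yellow ring at scene (289.3,206.7) / side (328.9,165.4) and the pivot at scene (325.7,247.7) / side (261.3,156.1).

```bash
python3 - <<'E'
from h import *
np.set_printoptions(precision=4,suppress=True)
S,D,W=load("scene0"),load("side0"),load("wrist0")
P={}
for n,p,q in(("knobtop",(273.7,184.3),(360.4,162.3)),("knobbase",(273.7,190.5),(360.4,171)),("hole",(289.3,206.7),(328.9,165.4)),("pivot",(325.7,247.7),(261.3,156.1)),("hinge_up",(269,236),(323,141))):
    P[n],e=tri([(S,p),(D,q)]);print(n,P[n],e)
for c in[(244,183.3),(320.7,162.7),(262.7,233.3),(341.7,210.7)]:print(onz(S,c,.17))
d=P["hole"]-P["pivot"];print(np.linalg.norm(d),np.degrees(np.arctan2(d[1],d[0])),np.linalg.norm(P["knobtop"]-P["pivot"]))
R=np.array(W["R"]);s=read_state();T=np.array(s["tool_rot"]);C=-R.T@np.array(W["t"])
print("cam in tool",T.T@(C-s["tool_pos"]),(R@T))
print(s["joints"])
E
```

```text
knobtop [ 0.528  -0.1194  0.21  ] [1.9, 1.9]
knobbase [ 0.5281 -0.1235  0.1715] [2.6, 2.6]
hole [ 0.61   -0.0832  0.1771] [1.3, 1.3]
pivot [0.7911 0.0031 0.1763] [3.2, 3.2]
hinge_up [ 0.6968 -0.1711  0.1638] [0.1, 0.1]
[ 0.4736 -0.2192  0.17  ]
[0.4535 0.0694 0.17  ]
[ 0.6851 -0.1895  0.17  ]
[0.6663 0.0896 0.17  ]
0.20060394116237998 -154.50074399119677 0.29216883359536344
cam in tool [ 0.0724 -0.0004 -0.178 ] [[-0.      1.     -0.0014]
 [-0.9688 -0.0004 -0.2478]
 [-0.2478  0.0013  0.9688]]
[ 1.1469  0.0878  1.3719 -0.      1.6836 -0.1031]
```

```bash
python3 -m handwheel '[[[1,0,0,-5,0.18],[1,0,0,-5,0.18],[1,0,0,-3,0.18],[1,0,0,0,0.18],[1,0,0,0,0.18],[1,0,0,0,0.18],[1,0,0,0,0.18],[1,0,0,0,0.18],[1,0,0,0,0.18],[1,0,0,0,0.18]]]'
python3 -m handwheel '[[[1,0,0,0,0.18],[1,0,0,0,0.18],[1,0,0,0,0.18],[1,0,0,0,0.03],[1,0,0,0,0]]]'
cat > go.py <<'E'
from h import *
import sys
s=read_state();T=np.array(s["tool_rot"]);p=np.array(s["tool_pos"])
g=np.array([float(a) for a in sys.argv[1:4]]);y=np.radians(float(sys.argv[4]))
cur=np.arctan2(T[1,0],T[0,0])
np.set_printoptions(precision=3,suppress=True)
print("shift cm",T.T@(g-p)*100,"twist",-(y-cur+np.pi)%(2*np.pi)-np.pi if 0 else -((y-cur+np.pi)%(2*np.pi)-np.pi),"q",np.array(s["joints"]),"ft",np.array(s["ft_force"]),"pos",p,"xdir",np.degrees(cur))
E
python3 go.py 0.528 -0.121 0.34 25.5
```

```text
clock: 1.4
tool_pos: [0.1734, 0.5218, 0.335]
tool_rot: [[0.528, 0.849, -0.0], [0.849, -0.528, -0.001], [-0.001, 0.0, -1.0]]
ft_force: [-0.3, 0.9, 0.5]
finger_gap: 0.094
finger_force: 0.0
clock: 2.02
tool_pos: [0.1734, 0.5219, 0.3352]
tool_rot: [[0.899, 0.438, -0.0], [0.438, -0.899, -0.0], [-0.0, 0.0, -1.0]]
ft_force: [0.2, -0.2, -0.3]
finger_gap: 0.094
finger_force: 0.0
shift cm [ 3.749 73.326 -0.46 ] twist 0.007893449142399867 q [1.147 0.1   1.102 0.    1.941 2.265] ft [ 0.194 -0.248 -0.267] pos [0.173 0.522 0.335] xdir 25.952261321660682
```

```bash
python3 -m handwheel '[[[1,0.3,6,0,0],[1,0.3,6,0,0],[1,0.3,6,0,0],[1,0.3,6,0,0],[1,0.3,6,0,0],[1,0.3,6,0,0],[1,0.3,6,0,0],[1,0.3,6,0,0],[1,0.3,6,0,0],[1,0.3,6,0,0]]]'
python3 -m handwheel '[[[1,0.3,6,0,0],[1,0.3,6,0,0],[1,0,1.3,0,0],[1,0,0,0,0],[1,0,0,0,0]]]'
python3 - <<'E'
from h import *
snap("wrist","wrist1")
E
python3 go.py 0.528 -0.121 0.34 25.5
```

```text
clock: 3.28
tool_pos: [0.4624, -0.0069, 0.3357]
tool_rot: [[0.899, 0.437, 0.001], [0.437, -0.899, 0.0], [0.001, 0.0, -1.0]]
ft_force: [0.6, 0.6, 0.8]
finger_gap: 0.094
finger_force: 0.0
clock: 3.9
tool_pos: [0.5248, -0.1207, 0.3362]
tool_rot: [[0.899, 0.438, 0.001], [0.438, -0.899, 0.0], [0.001, 0.0, -1.0]]
ft_force: [0.0, 0.4, 0.1]
finger_gap: 0.0939
finger_force: 0.0
shift cm [ 0.269  0.18  -0.356] twist 0.008247501130523194 q [-0.331  0.073  1.129  0.001  1.939  0.786] ft [ 0.307 -0.145  0.138] pos [ 0.525 -0.121  0.336] xdir 25.972547006308353
```

View pics/wrist1.png

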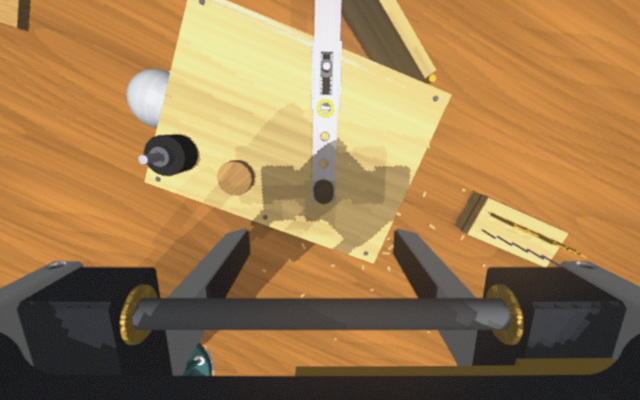

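The wrist view shows the knob at (323,191), the yellow hole at (325,108) and the pin in the slot near (326,66). The plug is at (237,178) and the hole saw at (168,155). I'll take a second viewpoint for height.

```bash
python3 -m handwheel '[[[1,5,0,0,0],[1,0,0,0,0],[1,0,0,0,0],[1,0,0,0,0]]]' | head -2
python3 - <<'E'
from h import *
snap("wrist","wrist2")
a=cv2.imread("pics/wrist1.png")[0:210,270:380];b=cv2.imread("pics/wrist2.png")[0:300,270:380]
z=lambda i:cv2.resize(i,None,fx=3.5,fy=3.5,interpolation=cv2.INTER_CUBIC)
A=z(a[20:190]);B=z(b[70:240])
o=np.hstack([A,B]);print(o.shape);cv2.imwrite("pics/z1.png",o)
E
```

```text
clock: 4.45
tool_pos: [0.5694, -0.1002, 0.3366]
(595, 770, 3)
```

View pics/z1.png

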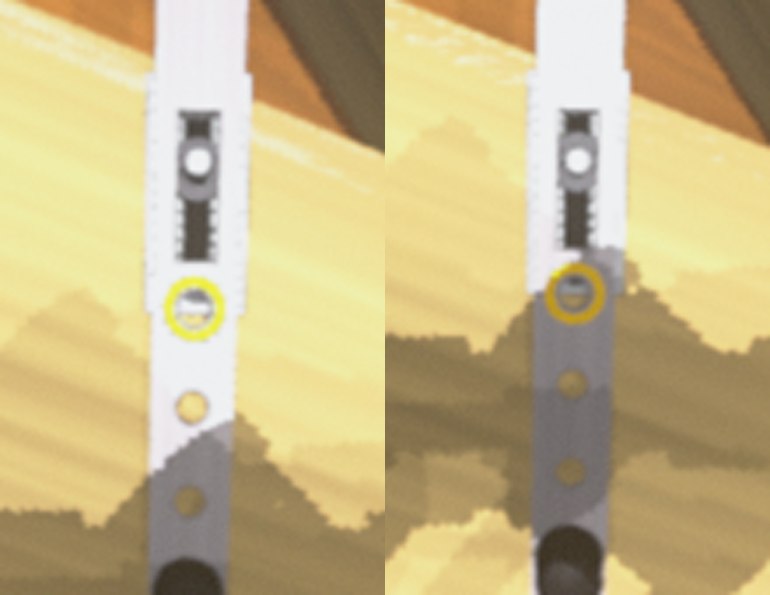

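The crops show the pin top at wrist1 (326.6,66.0) / wrist2 (325.1,115.7) and the yellow hole at (325.7,108.3) / (324.3,153.7). The other round holes and the plate corners are sharp too, so I'll triangulate them.

```bash
python3 - <<'E'
from h import *
np.set_printoptions(precision=4,suppress=True)
a,b=load("wrist1"),load("wrist2")
L=lambda x,y:(270+x/3.5,20+y/3.5)
Rr=lambda x,y:(270+(x-385)/3.5,70+y/3.5)
P={}
for n,p,q in(("pin",(198,161),(578,160)),("h195",(195,309),(575,293)),("h225",(192,407),(572,384)),("h255",(190,502),(571,471)),
 ("c1",(147,75),(529,71)),("c2",(251,75),(629,71)),("c3",(145,313),(525,291)),("c4",(245,315),(623,291))):
    P[n],e=tri([(a,L(*p)),(b,Rr(*q))]);print(n,P[n],e)
H=[np.mean([onz(c,f(*u),.182)for c,f,u in t],0) for t in(((a,L,(195,309)),(b,Rr,(575,293))),((a,L,(192,407)),(b,Rr,(572,384))),((a,L,(190,502)),(b,Rr,(571,471))))]
H=np.array(H);print(H)
d=H[2]-H[0];print("spacing60",np.linalg.norm(d));u=d/np.linalg.norm(d);m=H.mean(0)-225e-3*u
print("bar dir",np.degrees(np.arctan2(u[1],u[0])),"pivot",m,"knob",m+.285*u)
cs=[np.mean([onz(a,L(*p),.174),onz(b,Rr(*q),.174)],0) for p,q in(((147,75),(529,71)),((251,75),(629,71)),((145,313),(525,291)),((245,315),(623,291)))]
pc=np.mean(cs,0);print("plate",np.array(cs),pc)
pin=np.mean([onz(a,L(198,161),.19),onz(b,Rr(578,160),.19)],0);print("pin",pin,"off",(pin-pc)[:2],"along",(pin-m)@u)
E
```

```text
pin [ 0.6473 -0.0667  0.1886] [0.1, 0.1]
h195 [ 0.6102 -0.084   0.1798] [0.0, 0.0]
h225 [ 0.5829 -0.0963  0.1796] [0.1, 0.1]
h255 [ 0.5552 -0.1093  0.1762] [0.0, 0.0]
c1 [ 0.6657 -0.0407  0.1698] [0.1, 0.1]
c2 [ 0.6794 -0.0693  0.1703] [0.1, 0.1]
c3 [ 0.6027 -0.0695  0.1667] [0.3, 0.3]
c4 [ 0.6167 -0.0993  0.1626] [0.1, 0.1]
[[ 0.6102 -0.084   0.182 ]
 [ 0.5832 -0.0962  0.182 ]
 [ 0.5562 -0.1088  0.182 ]]
spacing60 0.05940005441625336
bar dir -155.3448459985202 pivot [ 0.7877 -0.0025  0.182 ] knob [ 0.5286 -0.1214  0.182 ]
plate [[ 0.665  -0.0412  0.174 ]
 [ 0.6787 -0.0694  0.174 ]
 [ 0.6028 -0.0697  0.174 ]
 [ 0.6165 -0.0986  0.174 ]] [ 0.6408 -0.0697  0.174 ]
pin [ 0.6472 -0.0668  0.19  ] off [0.0064 0.0029] along 0.1545320207480326
```

```bash
python3 go.py 0.5286 -0.1214 0.188 24.66
```

```text
shift cm [-4.61   0.091 14.856] twist 0.020132669384529844 q [-0.273  0.164  1.027 -0.     1.949  0.848] ft [ 0.689 -0.582 -0.217] pos [ 0.569 -0.1    0.337] xdir 25.813516986065796
```

```bash
python3 -m handwheel '[[[1,-4.6,0.1,0,0.02],[1,0,0,3,0],[1,0,0,3,0],[1,0,0,3,0],[1,0,0,2.5,0],[0.6,0,0,1.8,0],[0.45,0,0,1.5,0],[0.45,0,0,0,0],[0.45,0,0,0,0]]]'
python3 go.py 0.5286 -0.1214 0.188 24.66
```

```text
clock: 5.62
tool_pos: [0.5297, -0.1215, 0.1885]
tool_rot: [[0.909, 0.418, 0.002], [0.418, -0.909, -0.0], [0.001, 0.001, -1.0]]
ft_force: [-0.1, -0.5, -0.4]
finger_gap: 0.0573
finger_force: 0.0
shift cm [-0.1   -0.055  0.049] twist 0.00038209812146527966 q [-0.33   0.075  1.417  0.     1.648  0.81 ] ft [-0.074 -0.456 -0.356] pos [ 0.53  -0.121  0.188] xdir 24.681892609719835
```

```bash
python3 -m handwheel '[[[0.3,0,0,0,0],[0.15,0,0,0,0],[0.1,0,0,0,0],[0.1,0,0,0,0],[0.1,0,0,0,0]]]' 25
python3 - <<'E'
from h import *
np.set_printoptions(precision=4,suppress=True)
from scipy.optimize import fsolve
pin=np.array([.6472,-.0668]);piv=np.array([.7877,-.0025])
for h in(np.array([.697,-.171]),np.array([.692,-.180]),np.array([.693,-.170])):
    r=.2
    h=piv+(h-piv)/np.linalg.norm(h-piv)*r
    a0=np.arctan2(*(piv-h)[::-1])
    a=fsolve(lambda a:np.linalg.norm(h+r*np.array([np.cos(a[0]),np.sin(a[0])])-pin)-.195,a0-.3)[0]
    P=h+r*np.array([np.cos(a),np.sin(a)]);u=(pin-P)/.195
    print("hinge",h,"dflap",a0-a,"pivot",P,"knob",P+.285*u,"xdir",np.degrees(np.arctan2(*(-u)[::-1])))
E
```

```text
clock: 6.25
tool_pos: [0.5293, -0.1213, 0.1876]
tool_rot: [[0.909, 0.418, 0.0], [0.418, -0.909, -0.0], [0.0, 0.0, -1.0]]
ft_force: [-0.1, 0.1, 0.8]
finger_gap: 0.0215
finger_force: 25.0
hinge [ 0.6929 -0.1786] dflap 0.338994558147824 pivot [ 0.8409 -0.044 ] knob [ 0.5578 -0.0773] xdir 6.701118699590008
hinge [ 0.6928 -0.1785] dflap 0.33927175648817065 pivot [ 0.8409 -0.0441] knob [ 0.5578 -0.0773] xdir 6.6782993294162525
hinge [ 0.6893 -0.1766] dflap 0.3477333764142393 pivot [ 0.8411 -0.0465] knob [ 0.5577 -0.0762] xdir 5.9864473235469235
```

```bash
python3 -m handwheel '[[[0.1,0.08,0,-0.5,0],[0.1,0.08,0,-0.5,0],[0.1,0.08,0,-0.5,0],[0.1,0.08,0,-0.5,0],[0.1,0.08,0,-0.5,0],[0.1,0.08,0,-0.5,0],[0.1,0.08,0,-0.5,0],[0.1,0,0,0,0],[0.1,0,0,0,0]]]'
python3 - <<'E'
from h import *
c=snap("wrist","wrist3")
cv2.imwrite("pics/z2.png",cv2.resize(c["image"][0:260,230:450,::-1],None,fx=2.3,fy=2.3,interpolation=cv2.INTER_CUBIC))
E
python3 go.py 0.5578 -0.0773 0.225 6.7
```

```text
clock: 7.38
tool_pos: [0.5347, -0.1189, 0.2226]
tool_rot: [[0.909, 0.418, 0.001], [0.418, -0.909, 0.0], [0.001, 0.0, -1.0]]
ft_force: [0.6, -0.7, -1.2]
finger_gap: 0.0216
finger_force: 25.0
shift cm [ 3.838 -2.808 -0.242] twist 0.31401105655993256 q [-0.323  0.079  1.346  0.001  1.716  0.817] ft [ 1.093  0.875 -1.63 ] pos [ 0.535 -0.119  0.223] xdir 24.691508261327904
```

View pics/z2.png

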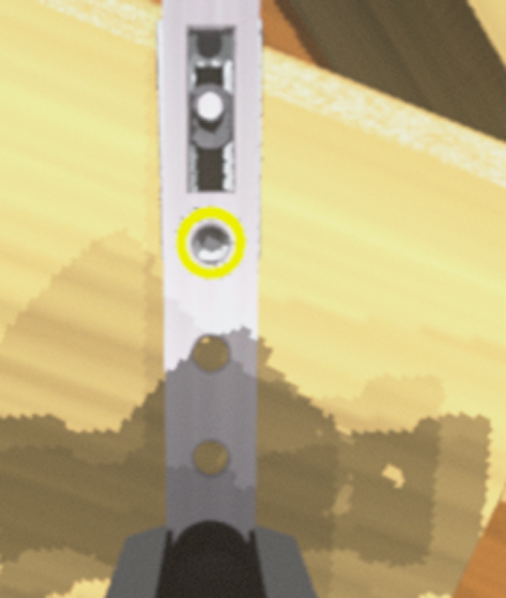

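```bash
python3 -m handwheel '[[[0.1,0.39,-0.33,0,0.031],[0.1,0.39,-0.33,0,0.031],[0.1,0.39,-0.33,0,0.031],[0.1,0.39,-0.33,0,0.031],[0.1,0.39,-0.33,0,0.031],[0.1,0.39,-0.33,0,0.031],[0.1,0.39,-0.33,0,0.031],[0.1,0.39,-0.33,0,0.031],[0.1,0.39,-0.33,0,0.031],[0.1,0.39,-0.33,0,0.031]]]'
python3 -m handwheel '[[[0.1,0,0,0,0],[0.1,0,0,0,0]]]' |tail -4
python3 - <<'E'
from h import *
c=snap("wrist","wrist4");d=load("wrist3")
z=lambda c:cv2.resize(c["image"][0:260,250:420,::-1],None,fx=2.3,fy=2.3,interpolation=cv2.INTER_CUBIC)
cv2.imwrite("pics/z3.png",z(c))
for n,c in(("3",d),("4",c)):
    im=c["image"].astype(int);m=(im[:,:,0]-im[:,:,2]>110)&(im[:,:,0]>150)&(im[:,:,1]>130)
    l,k,st,ce=cv2.connectedComponentsWithStats(m.astype(np.uint8)*255);
    i=[j for j in range(1,l) if st[j][4]>40];print(n,[(st[j],ce[j])for j in i][:6])
E
python3 go.py 0.5634 -0.0766 0.2226 6.7
```

```text
clock: 8.68
tool_pos: [0.5617, -0.0761, 0.2224]
tool_rot: [[0.993, 0.12, -0.001], [0.12, -0.993, 0.0], [-0.001, -0.001, -1.0]]
ft_force: [-0.5, -0.7, -1.8]
finger_gap: 0.0211
finger_force: 25.0
tool_rot: [[0.993, 0.121, 0.001], [0.121, -0.993, 0.0], [0.001, -0.0, -1.0]]
ft_force: [1.6, 0.5, -2.1]
finger_gap: 0.0214
finger_force: 25.0
3 [(array([ 75,   0,  22,  13, 142], dtype=int32), array([88.22535211,  4.14788732])), (array([  448,     0,   192,   276, 22387], dtype=int32), array([549.45093134, 141.33823201])), (array([610,   0,  30,   7, 124], dtype=int32), array([625.98387097,   2.01612903])), (array([500,   2, 140,  84, 702], dtype=int32), array([570.58689459,  44.05413105])), (array([574,   7,  59,  30, 457], dtype=int32), array([602.07658643,  22.5273523 ])), (array([ 48,   9,  46,  39, 303], dtype=int32), array([76.93729373, 25.25742574]))]
4 [(array([ 455,    1,  167,   47, 1613], dtype=int32), array([534.54246745,  24.40731556])), (array([136,  10,  49,   7, 104], dtype=int32), array([160.69230769,  13.13461538])), (array([ 30,  15,  40,   8, 114], dtype=int32), array([52.57894737, 18.34210526])), (array([  24,   24,  172,   17, 1404], dtype=int32), array([103.66310541,  32.63817664])), (array([   8,   37,  273,   52, 4958], dtype=int32), array([148.39189189,  59.61113352])), (array([ 468,   59,  172,   48, 2174], dtype=int32), array([551.45722171,  91.5450782 ]))]
shift cm [ 0.107  0.038 -0.015] twist 0.004201491716514738 q [-0.235  0.123  1.298  0.     1.72   1.215] ft [ 1.475  0.614 -2.383] pos [ 0.562 -0.076  0.222] xdir 6.940727743015477
```

View pics/z3.png

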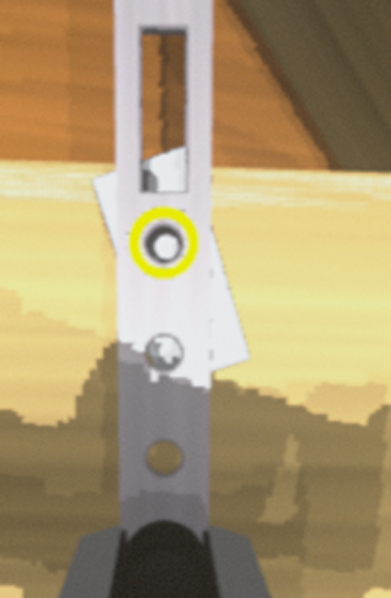

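The yellow ring centre is at full-frame (321.3,105.2). The pin is visible through the hole at about (322.2,107), so they are nearly aligned. I'll compute the remaining offset.

```bash
python3 - <<'E'
from h import *
np.set_printoptions(precision=4,suppress=True)
c=load("wrist4")
f=lambda x,y:(250+x/2.3,y/2.3)
th=.1235
Ht=onz(c,f(164,242),.206)[:2]; H225=onz(c,f(164,352),.206+.030*np.sin(th))[:2];H255=onz(c,f(164,457),.206+.06*np.sin(th))[:2]
u=(H255-Ht);print(np.linalg.norm(u),"xdir",np.degrees(np.arctan2(-u[1],-u[0])));u/=np.linalg.norm(u)
pin=onz(c,f(166,246),.190)[:2];pin0=np.array([.6472,-.0668])
Hd=Ht+u*(.195*(1-np.cos(th))+.004*np.sin(th))
print("holetop",Ht,"lowered",Hd,"pin now",pin,"pin0",pin0)
s=read_state();x=np.array(s["tool_rot"])[:2,0];y=np.array(s["tool_rot"])[:2,1]
for p in(pin,pin0):print("tool x,y mm",(p-Hd)@x*1e3,(p-Hd)@y*1e3)
E
```

```text
0.05905723049254113 xdir 6.972329835510431
holetop [ 0.6472 -0.0659] lowered [ 0.6452 -0.0662] pin now [ 0.6473 -0.0665] pin0 [ 0.6472 -0.0668]
tool x,y mm 2.013573023638285 0.5736840794463608
tool x,y mm 1.8849890045376638 0.8823498786128186
```

```bash
python3 -m handwheel '[[[0.1,0.05,0.05,0,0],[0.1,0.05,0.05,0,0],[0.1,-0.05,0,0.35,0],[0.1,-0.05,0,0.35,0],[0.1,-0.05,0,0.35,0],[0.1,-0.05,0,0.35,0],[0.1,0,0,0,0],[0.1,0,0,0,0]]]'
python3 - <<'E'
from h import *
c=snap("wrist","wrist5")
cv2.imwrite("pics/z4.png",cv2.resize(c["image"][30:200,260:390,::-1],None,fx=3.5,fy=3.5,interpolation=cv2.INTER_CUBIC))
E
```

```text
clock: 9.98
tool_pos: [0.5613, -0.0775, 0.2085]
tool_rot: [[0.993, 0.12, 0.0], [0.12, -0.993, 0.0], [0.0, -0.0, -1.0]]
ft_force: [-1.5, -0.8, -1.5]
finger_gap: 0.0214
finger_force: 25.0
```

View pics/z4.png

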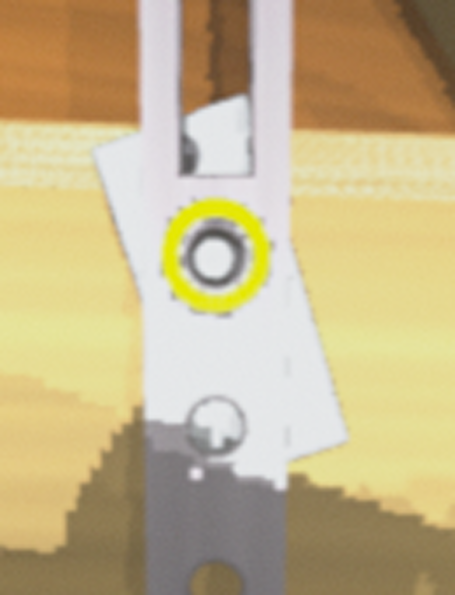

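The ring is at crop (216,256) and the pin top at (213,258), which is nearly concentric.

```bash
python3 - <<'E'
from h import *
np.set_printoptions(precision=4,suppress=True)
c=load("wrist5");f=lambda x,y:(260+x/3.5,30+y/3.5)
th=.0733
Ht=onz(c,f(216,256),.1963)[:2];pin=onz(c,f(213,258),.190)[:2]
s=read_state();T=np.array(s["tool_rot"]);x=T[:2,0];y=T[:2,1]
Hd=Ht-x*(.195*(1-np.cos(th))+.004*np.sin(th))
print(Ht,Hd,pin)
for p in(pin,np.array([.6472,-.0668])):print("mm",(p-Hd)@x*1e3,(p-Hd)@y*1e3)
E
```

```text
[ 0.6471 -0.0672] [ 0.6462 -0.0673] [ 0.6471 -0.0667]
mm 0.9676704362665607 -0.5469361038609643
mm 1.0100080466950645 -0.3953173311171114
```

```bash
python3 -m handwheel '[[[0.1,0.1,-0.05,0,0],[0.1,-0.02,0,0.15,0],[0.1,-0.02,0,0.15,0],[0.1,-0.02,0,0.15,0],[0.1,0,0,0,0]]]'
python3 -m handwheel '[[[0.1,-0.02,0,0.1,0],[0.1,-0.02,0,0.1,0],[0.1,0,0,0,0]]]'
```

```text
clock: 10.65
tool_pos: [0.5616, -0.0768, 0.2038]
tool_rot: [[0.993, 0.121, 0.0], [0.121, -0.993, 0.0], [0.0, -0.0, -1.0]]
ft_force: [-1.6, 1.3, -0.4]
finger_gap: 0.0214
finger_force: 25.0
clock: 11.02
tool_pos: [0.5613, -0.0769, 0.2019]
tool_rot: [[0.993, 0.121, 0.0], [0.121, -0.993, 0.0], [0.0, -0.0, -1.0]]
ft_force: [0.5, -0.1, -0.7]
finger_gap: 0.0215
finger_force: 25.0
```

```bash
python3 -m handwheel '[[[0.1,-0.01,0,0.1,0],[0.1,-0.02,0,0.1,0],[0.1,0,0,0,0]]]'|sed -n '1,2p;4p'
python3 -m handwheel '[[[0.1,-0.01,0,0.1,0],[0.1,-0.02,0,0.1,0],[0.1,0,0,0,0]]]'|sed -n '1,2p;4p'
```

```text
clock: 11.4
tool_pos: [0.561, -0.0769, 0.1999]
ft_force: [0.6, 0.6, -0.1]
clock: 11.78
tool_pos: [0.5607, -0.077, 0.1979]
ft_force: [1.1, -0.6, 0.4]
```

```bash
python3 -m handwheel '[[[0.1,-0.01,0,0.1,0],[0.1,-0.01,0,0.1,0],[0.1,0,0,0,0],[0.1,0,0,0,0]]]'|sed -n '1,2p;4p'
python3 -m handwheel '[[[0.1,-0.01,0,0.1,0],[0.1,-0.01,0,0.1,0],[0.1,0,0,0,0],[0.1,0,0,0,0]]]'|sed -n '1,2p;4p'
```

```text
clock: 12.28
tool_pos: [0.5604, -0.077, 0.1959]
ft_force: [0.5, -0.2, -0.5]
clock: 12.78
tool_pos: [0.5601, -0.077, 0.1939]
ft_force: [0.2, -0.4, 0.1]
```

```bash
python3 -m handwheel '[[[0.1,-0.01,0,0.1,0],[0.1,-0.01,0,0.1,0],[0.1,0,0,0,0],[0.1,0,0,0,0]]]'|sed -n '1,2p;4p'
python3 -m handwheel '[[[0.1,-0.01,0,0.1,0],[0.1,-0.01,0,0.1,0],[0.1,0,0,0,0],[0.1,0,0,0,0]]]'|sed -n '1,2p;4p'
python3 -m handwheel '[[[0.1,0,0,0.1,0],[0.1,0,0,0.1,0],[0.1,0,0,0,0],[0.1,0,0,0,0]]]'|sed -n '1,2p;4p'
```

```text
clock: 13.28
tool_pos: [0.5599, -0.0771, 0.1919]
ft_force: [-0.2, 0.2, -1.0]
clock: 13.78
tool_pos: [0.5597, -0.0771, 0.1899]
ft_force: [-1.1, 0.7, -0.6]
clock: 14.28
tool_pos: [0.5595, -0.0771, 0.1881]
ft_force: [-2.5, -0.8, 1.1]
```

```bash
python3 -m handwheel '[[[0.1,0,0,0.05,0],[0.1,0,0,0,0],[0.1,0,0,0,0]]]'|sed -n '1,2p;4p'
python3 - <<'E'
from h import *
c=snap("wrist","wrist6");d=snap("side","side6")
a=cv2.resize(c["image"][30:200,260:390,::-1],None,fx=3.4,fy=3.4,interpolation=cv2.INTER_CUBIC)
b=cv2.resize(d["image"][115:215,240:370,::-1],None,fx=2.7,fy=2.7,interpolation=cv2.INTER_CUBIC)
o=np.zeros((a.shape[0],a.shape[1]+b.shape[1],3),np.uint8);o[:,:a.shape[1]]=a;o[:b.shape[0],a.shape[1]:]=b;print(o.shape);cv2.imwrite("pics/z5.png",o)
E
```

```text
clock: 14.65
tool_pos: [0.5596, -0.0771, 0.188]
ft_force: [-4.1, 0.6, 4.8]
(578, 793, 3)
```

View pics/z5.png

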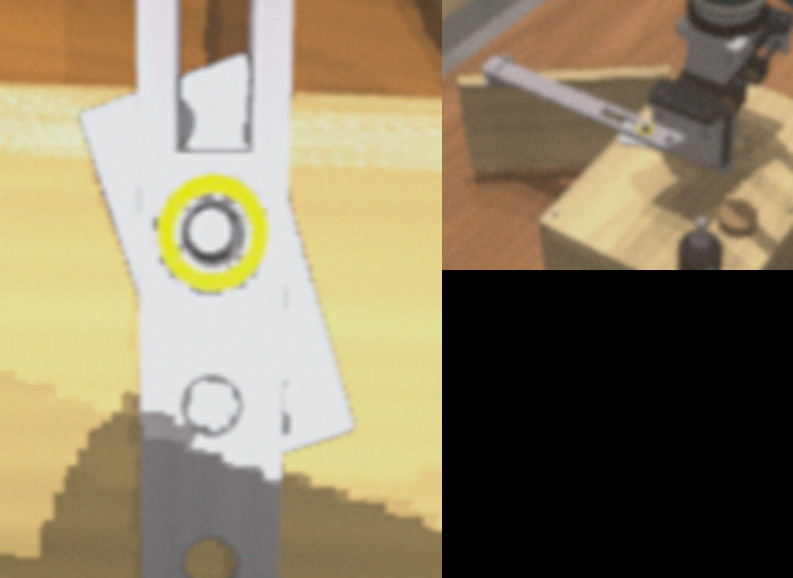

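The pin (212,230) sits centred in the yellow ring (213,232), and the contact force rises right at the home height. Next I release and retreat straight up.

```bash
python3 -m handwheel '[[[0.2,0,0,-0.05,0],[0.45,0,0,0,0],[0.45,0,0,0,0],[0.45,0,0,0,0],[0.45,0,0,-1,0],[0.45,0,0,-3,0],[0.45,0,0,-5,0],[0.45,0,0,-5,0],[0.45,0,0,0,0],[0.45,0,0,0,0]]]'|sed -n '1,2p;4p'
cat > ring.py <<'E'
from h import *
def ring(c):
    i=cv2.cvtColor(c["image"],cv2.COLOR_RGB2HSV).astype(int)
    m=((abs(i[:,:,0]-30)<5)&(i[:,:,1]>150)&(i[:,:,2]>100)).astype(np.uint8);m[:,:250]=0;m[:,400:]=0;m[225:]=0
    m=cv2.morphologyEx(m,cv2.MORPH_CLOSE,np.ones((9,9)))
    n,l,st,ce=cv2.connectedComponentsWithStats(m);j=1+np.argmax(st[1:,4]);print(st[j],ce[j]);return ce[j]
E
python3 - <<'E'
from ring import *
a=snap("wrist","wrist7");ring(a)
E
```

```text
clock: 16.0
tool_pos: [0.5598, -0.0771, 0.3279]
ft_force: [-0.7, 0.6, 0.0]
[314 103  16  18  87] [321.93103448 111.62068966]
```

```bash
python3 -m handwheel '[[[0.45,5,0,0,0],[0.45,0,0,0,0],[0.45,0,0,0,0],[0.45,0,0,0,0]]]'|sed -n '1,2p;4p'
python3 - <<'E'
from ring import *
np.set_printoptions(precision=4,suppress=True)
a,b=load("wrist7"),snap("wrist","wrist8");p,q=ring(a),ring(b);print(tri([(a,p),(b,q)]),onz(a,p,.182),onz(b,q,.182))
E
```

```text
clock: 16.55
tool_pos: [0.6087, -0.0712, 0.3287]
ft_force: [-0.6, 0.3, -0.5]
[314 103  16  18  87] [321.931  111.6207]Traceback (most recent call last):
  File "<stdin>", line 3, in <module>
  File "ring.py", line 6, in ring
    n,l,st,ce=cv2.connectedComponentsWithStats(m);j=1+np.argmax(st[1:,4]);print(st[j],ce[j]);return ce[j]
                                                      ~~~~~~~~~^^^^^^^^^^
    return _wrapfunc(a, 'argmax', axis=axis, out=out, **kwds)
    return bound(*args, **kwds)
ValueError: attempt to get argmax of an empty sequence
```

```bash
python3 - <<'E'
from ring import *
np.set_printoptions(precision=4,suppress=True)
out=[]
for n in("wrist7","wrist8"):
    c=load(n);u,v=proj(c,[.6472,-.0668,.182]).round().astype(int)
    w=c["image"][v-13:v+14,u-13:u+14];h=cv2.cvtColor(w,cv2.COLOR_RGB2HSV).astype(int)
    m=(h[:,:,1]>170)&(h[:,:,2]>60);y,x=np.nonzero(m)
    p=((x.min()+x.max())/2+u-13,(y.min()+y.max())/2+v-13);print(m.sum(),x.min(),x.max(),y.min(),y.max(),p);out.append((c,p))
print(tri(out),[onz(c,p,.182) for c,p in out])
E
```

```text
24 5 20 5 21 (np.float64(321.5), np.float64(112.0))
90 5 21 4 20 (np.float64(322.0), np.float64(158.0))
(array([ 0.6475, -0.0667,  0.1769]), [0.3, 0.3]) [array([ 0.6472, -0.0665,  0.182 ]), array([ 0.6481, -0.067 ,  0.182 ])]
```

```bash
python3 -c "
from station import *
print(hand_in())"
```

```text
the job is handed in; nothing more can be done
None
```

I handed the job in at about 17 s: the yellow-ringed hole is over the pin, with the stay measured at its home height on the collar, and the gripper has let go and backed well clear. The hand-in gave no verdict.

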